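# Put the dried-lime dispenser back into service

## Task

The clear hopper of the dispenser is back from washing: slide it, bevelled end first and clip ledge towards the front, into the rails on its stand until it clicks fully home, put every dried lime from the bamboo tray into it, and swing the sprung lid down over it until the clip catches and the lid stays shut. Leave the other things on the shelf where they are.

Things in the scene. Friction and masses are not known exactly. Their poses are not given: they have to be found in the camera images.
- stand: Fixed steel dispenser stand, 215 mm deep (x), 140 mm wide (y): foot plate, paddle housing with a grey knob on its +y side (84 mm out, below 100 mm), level deck on top at 125 mm with two rails, column at the back (+x) to 212 mm, hinged lid. Origin on the shelf under the hopper's home place; x points from the rails' open mouth on the robot's side to their end stop, z up.
- home (a point): Point on the deck, 125 mm above the shelf, where the centre of the hopper's underside lies when it is fully home; axes as the stand's. An end stop 52.5 mm behind it (x) meets the hopper's back. In front of the rails the deck goes on to x = -96 mm as a flat ledge.
- rail_mouth (a point): Middle of the rails' front end, on the deck, 50 mm before home; axes as the stand's. The rails run from here to 105 mm behind: inner walls 39.5 mm either side of the middle, channel 7 mm high under lips that reach in to 32.5 mm from the middle (lip tops 11 mm above the deck). Guides flare out to 51 mm either side over the 35 mm before it; the lips' front ends are lifted.
- detent (a point): Middle between the two sprung steel rollers, one in each rail, 20 mm behind home; they stand 4.5 mm out of the rail walls and drop into the notches of the hopper's flanges when it is home. Pushing the hopper past them takes about 10 N.
- lid_hinge (a point): Middle of the lid's hinge axis, which runs along the stand's y: 66 mm behind the home point (stand x) and 216 mm above the shelf; fixed to the stand.
- lid (a joint): Lid angle, rad. 0: sprung open, standing up and leaning 0.28 rad back past vertical; 1.85: shut, level over the hopper. A spring (2 N at the front edge) throws it open unless its clip has snapped under the ledge on the front of the hopper, in the last 0.05 rad; this takes about 3 to 6 N more at the front edge and works only with the hopper home. Latched it rests above 1.8.
- lid_front (a point): Middle of the lid's front (free) edge, on its outer face; moves with the lid. The lid is a grey plate with a clear window, 5 mm thick, 64 mm wide, this edge 123 mm from the hinge axis. Shut, it runs level from the hinge towards the robot with its top 2 mm above the hinge axis, and the clip at this edge hangs 32 mm down in front of the hopper.
- hopper: Loose open-topped clear acrylic box with grey rim and foot, 104 mm (x) by 60 mm (y) by 85 mm high, walls 3 mm, floor 5 mm, 0.3 kg. Origin at the centre of its underside, z up. Foot flanges 5 mm thick stand 8 mm out along both long sides (76 mm over all), with a 16 mm notch at x = +20 mm. The bevelled +x end goes into the rails first. Starts upright, +x roughly away from the robot.
- hopper_ledge (a point): Lower outer edge of the small grey ledge on the hopper's -x wall, 34 mm wide, 5 mm proud of the wall, 69 to 82 mm above the underside; the lid's clip snaps under it.
- tray: Fixed bamboo tray, 270 mm (x) by 200 mm (y), rim 11 mm high and 5 mm thick, floor 5 mm thick. Origin at the centre of its underside.
- lime0: Dried lime, hard and brown, 32 mm across and 27 mm high, slightly flattened, 15 g; origin at its centre. Four to six limes are present; they start on the bamboo tray.
- lime1: Dried lime, hard and brown, 32 mm across and 27 mm high, slightly flattened, 15 g; origin at its centre. Four to six limes are present; they start on the bamboo tray.
- lime2: Dried lime, hard and brown, 32 mm across and 27 mm high, slightly flattened, 15 g; origin at its centre. Four to six limes are present; they start on the bamboo tray.
- lime3: Dried lime, hard and brown, 32 mm across and 27 mm high, slightly flattened, 15 g; origin at its centre. Four to six limes are present; they start on the bamboo tray.
- lime4: Dried lime, hard and brown, 32 mm across and 27 mm high, slightly flattened, 15 g; origin at its centre. Four to six limes are present; they start on the bamboo tray.
- lime5: Dried lime, hard and brown, 32 mm across and 27 mm high, slightly flattened, 15 g; origin at its centre. Four to six limes are present; they start on the bamboo tray.
- canister: Bystander: clear acrylic canister with a grey twist cap, 90 mm across, 150 mm high; origin at the centre of its underside.
- green_jar: Bystander: green ceramic jar with lid, 88 mm across, 108 mm high; origin at the centre of its underside.
- scoop: Bystander: stainless steel scoop lying on the shelf, 140 mm long, 60 mm wide; origin on the shelf under the middle.
Mind the look-alikes: they are no part of the job. Leave any purple look-alike of the hopper alone.

How it is judged:
On the way, in this order (a step that is already met when the one before it is completed fails the run):
1. the hopper is home on the rails, held by the click (x of hopper in the frame of home between -0.003 and 0.003 m and y of hopper in the frame of home between -0.003 and 0.003 m and z of hopper in the frame of home between -0.003 and 0.004 m and angle between the x axis of hopper and the x axis of home, either way round below 0.06 rad and x of hopper_ledge in the frame of home below -0.05 m), for 0.2 s.
2. every lime is in the hopper and the lid is shut and latched over it (all of step 1 and x of lime0 in the frame of hopper between -0.05 and 0.05 m and y of lime0 in the frame of hopper between -0.028 and 0.028 m and z of lime0 in the frame of hopper between 0.008 and 0.075 m and x of lime1 in the frame of hopper between -0.05 and 0.05 m and y of lime1 in the frame of hopper between -0.028 and 0.028 m and z of lime1 in the frame of hopper between 0.008 and 0.075 m and x of lime2 in the frame of hopper between -0.05 and 0.05 m and y of lime2 in the frame of hopper between -0.028 and 0.028 m and z of lime2 in the frame of hopper between 0.008 and 0.075 m and x of lime3 in the frame of hopper between -0.05 and 0.05 m and y of lime3 in the frame of hopper between -0.028 and 0.028 m and z of lime3 in the frame of hopper between 0.008 and 0.075 m and x of lime4 in the frame of hopper between -0.05 and 0.05 m and y of lime4 in the frame of hopper between -0.028 and 0.028 m and z of lime4 in the frame of hopper between 0.008 and 0.075 m and x of lime5 in the frame of hopper between -0.05 and 0.05 m and y of lime5 in the frame of hopper between -0.028 and 0.028 m and z of lime5 in the frame of hopper between 0.008 and 0.075 m and value of joint lid above 1.76 rad), for 0.3 s.
At the end, for the whole second after the job is handed in: The hopper is home on the rails (within 3 mm along and across, square within 0.06 rad, ledge at the front) and at rest, every lime present lies inside it (centre at least 10 mm below the rim), and the lid stays shut on its clip (joint above 1.76) (all of step 2 and linear speed of hopper below 0.02 m/s); the robot touches nothing.
It fails at once if the canister is shoved aside by more than 3 cm or tipped over (distance of canister from where it was at the start of the episode above 0.03 m or angle between canister's own z axis and vertical above 0.5 rad).
It fails at once if the green jar is shoved aside by more than 3 cm or tipped over (distance of green_jar from where it was at the start of the episode above 0.03 m or angle between green_jar's own z axis and vertical above 0.5 rad).
It fails at once if the scoop is shoved aside by more than 3 cm or tipped over (distance of scoop from where it was at the start of the episode above 0.03 m).
Of lime0, lime1, lime2, lime3, lime4, lime5 only 4 to 6 are there at a start; the rules pass over those that are not, and their reading is None.
At some moment in a run one of lime0, lime1, lime2, lime3, lime4, lime5 may be knocked a few centimetres aside while the robot is not near it.
It also fails if it takes over 200 s, if anything falls off the work surface, if the arm or the gripper's body presses on something with over 40 N, if the wrist force passes 120 N, or if a joint passes its speed limit or range.

## Robot

A 6-joint arm with a two-finger parallel gripper is mounted at the origin on the work surface. World frame = base frame: x ahead of the robot, y to its left, z up, the work surface at z = 0. Lengths are in m, angles in rad, forces in N, time in s.
With the tool pointing down it reaches from about 0.25 to 0.85 m from the base axis. Payload 12.5 kg.
Tool frame: the origin (TCP) lies midway between the tips of the shut fingers; the grasp point (between the pads) lies 19 mm behind it; z points along the fingers, y is the line along which they close (so a half turn about z gives the same grasp; the last joint's range is limited). The gripper opens to 93 mm and grips with 3 to 60 N. Pads are 15 mm wide; open, the fingers measure 128 mm over their backs; the gripper's body (75 mm by 188 mm) begins 65 mm behind the grasp point.
Start: joints at [1.231, 0.351, 1.652, -0, 1.139, -0.085], TCP at [0.139, 0.532, 0.19] pointing down, gripper open.
Joint ranges: [-2.75, 2.75], [-0.79, 2.1], [0.01, 2.65], [-1.57, 4.71], [0.07, 3.14], [-2.87, 2.87]. Speed limits (rad/s): [2.22, 2.22, 2.79, 3.14, 3.14, 3.14].

## Interface

Orientations are given as a rotation vector (axis times angle).
In Python, from plant import state, read_camera, get_calibration, hand_in gives the robot as it stands.
- The arm moves only by the shell command python3 -m crank 'ROWS' [OPENING]. ROWS is JSON, a list of rows, each a list of 4 numbers: the shift along the tool's x, y, z in mm, then the turn about the tool's z in degrees. In form: [[x, y, z, roll], ...]. A call has exactly 10 rows; each row is the pose to reach, as a shift and turn from the pose commanded when the call began, along the tool's axes at that moment; what a row does not reach only later rows make up. A row lasts 1/8 s, in which the tool goes at most 62.5 mm and 10.7 degrees, less where a joint would pass 70% of its speed; a pose out of reach is approached as far as the arm can. A call with a gripper value outside its range is refused whole. OPENING is the finger opening in mm, from 0 to 93, set as the call begins (- or left out, the last holds). The fingers move at their own pace and stop on an object; the grip force is fixed at half the most. Time passes only in rows, so rows that repeat a pose let the fingers close, or fill a call up. It gives the time, the measured TCP pose, the force, the opening and the grip force at its end, in the units of the state.
- state(): the state, without advancing time (a new reading comes with each control period).
- read_camera(name): name is "scene" or "top"; returns the picture (420x560x3 uint8, red, green, blue); there is no depth.
- get_calibration(name): a dict with "K" (3x3 intrinsics, pixels), "dist_coeffs" ([k1, k2, p1, p2, k3] as OpenCV has them; the pictures are not rectified), "extrinsics" (4x4, takes a point from camera to world coordinates). Camera axes: x right, y up, looking along -z (the intrinsics and any distortion apply to the point x, -y, -z); pixel columns grow to the right and rows downward; lengths in m; the calibration is good to about 2 mm. A picture is of the moment at which its call begins. get_calibration takes no time and is no camera call.
- hand_in(): hands the job in; it is judged then, once.
The state is a dict: "time_s": time; "joints": joint angles; "qvel": joint speeds; "tau": joint torques, N m; "ee_pos": TCP position; "eef_rot": TCP orientation; "force": force on the tool from outside, world axes, zero at the start; "ft_torque": the same for the moment, N m; "width": opening from 0.0 (shut) to 1.0 (fully open); "grasp_force": force on a finger pad.
Only numpy, scipy, OpenCV 4.12 (cv2) and the standard library are available. Lean on these libraries where they do the work, as an engineer would, in place of code of your own. Each camera call takes 0.05 s, during which the arm holds its last target. There are 200 camera calls.

## Working session

There is one attempt and no reset: what is moved stays moved. The work goes in short steps, Python scripts to look and compute and a shell command to move; the robot and the scene stay as the last step left them, time stands still between calls to the robot, and variables do not carry over. Pictures are saved under pics/ and viewed, at most 14 in all, crops included, and the job is handed in when it is done.

```bash
mkdir -p pics; ls; cat > h.py <<'E'
import numpy as np,cv2
from plant import state,read_camera,get_calibration
from scipy.spatial.transform import Rotation as R
def snap(n,f):
    im=read_camera(n);cv2.imwrite('pics/'+f+'.png',im[:,:,::-1]);return im
def ray(n,uv):
    c=get_calibration(n);K=np.array(c['K'],float);E=np.array(c['extrinsics'])
    p=cv2.undistortPoints(np.array(uv,float).reshape(-1,1,2),K,np.array(c['dist_coeffs'],float)).reshape(-1,2)
    d=np.c_[p[:,0],-p[:,1],-np.ones(len(p))]@E[:3,:3].T
    return E[:3,3],d
def at(n,uv,z):
    o,d=ray(n,uv);return o+d*((z-o[2])/d[:,2])[:,None]
def proj(n,P):
    c=get_calibration(n);E=np.linalg.inv(np.array(c['extrinsics']));P=np.atleast_2d(P)@E[:3,:3].T+E[:3,3]
    P=P*[1,-1,-1]
    return cv2.projectPoints(P.reshape(-1,1,3),np.zeros(3),np.zeros(3),np.array(c['K'],float),np.array(c['dist_coeffs'],float))[0].reshape(-1,2)
def tri(a,b):
    o1,d1=ray('scene',a);o2,d2=ray('top',b);d1=d1[0];d2=d2[0]
    s=np.linalg.lstsq(np.c_[d1,-d2],o2-o1,rcond=None)[0]
    p=o1+d1*s[0];q=o2+d2*s[1];return (p+q)/2,np.linalg.norm(p-q)
E
python3 - <<'E'
from h import *
np.set_printoptions(precision=3,suppress=True)
for n in('scene','top'):
    snap(n,n+'0');c=get_calibration(n);print(n,np.array(c['extrinsics']),c['K'],c['dist_coeffs'])
s=state();print({k:s[k] for k in('time_s','ee_pos','eef_rot','width')})
E
```

```text
pics
scene [[ 0.639 -0.557  0.53   1.413]
 [ 0.769  0.475 -0.428 -0.648]
 [-0.014  0.682  0.732  1.257]
 [ 0.     0.     0.     1.   ]] [[439.124   0.    282.074]
 [  0.    439.124 207.112]
 [  0.      0.      1.   ]] [-0.014  0.     0.     0.     0.   ]
top [[ 0.017  0.99  -0.142  0.441]
 [-1.     0.016 -0.01  -0.014]
 [-0.008  0.143  0.99   1.414]
 [ 0.     0.     0.     1.   ]] [[387.041   0.    274.537]
 [  0.    387.041 205.335]
 [  0.      0.      1.   ]] [-0.044  0.     0.     0.     0.   ]
{'time_s': 0.1, 'ee_pos': array([0.139, 0.532, 0.19 ]), 'eef_rot': array([-0.399, -3.116,  0.002]), 'width': 1.003480680237194}
```

View pics/scene0.png

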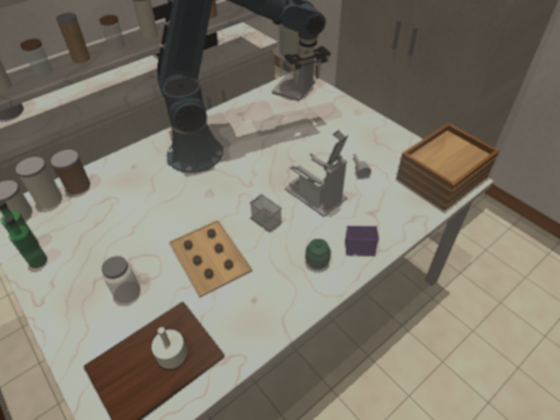

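View pics/top0.png

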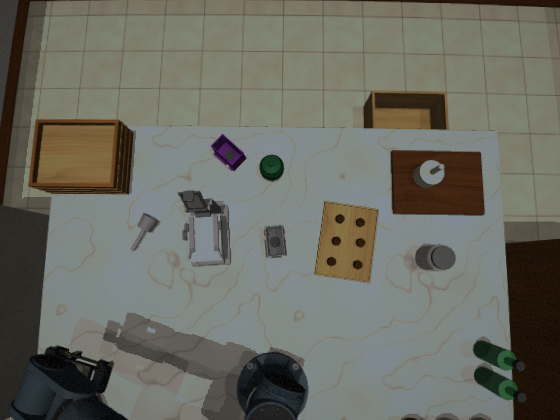

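The top view shows the stand at about (205,230), a clear grey hopper at (275,241), six limes on the tray at (347,241), and a purple look-alike at (228,152). The candidates for the hopper are the clear grey box at top (275,241) / scene (265,211) and the purple box at top (228,152). The clear one fits the description, so I'll check it in an enlarged crop.

```bash
python3 - <<'E'
import cv2,numpy as np
a=cv2.imread('pics/top0.png')[180:275,170:300];b=cv2.imread('pics/scene0.png')[125:245,235:365]
cv2.imwrite('pics/c1.png',cv2.resize(a,None,fx=6,fy=6,interpolation=cv2.INTER_CUBIC))
cv2.imwrite('pics/c2.png',cv2.resize(b,None,fx=5,fy=5,interpolation=cv2.INTER_CUBIC))
E
```

```text
(no output)
```

View pics/c1.png

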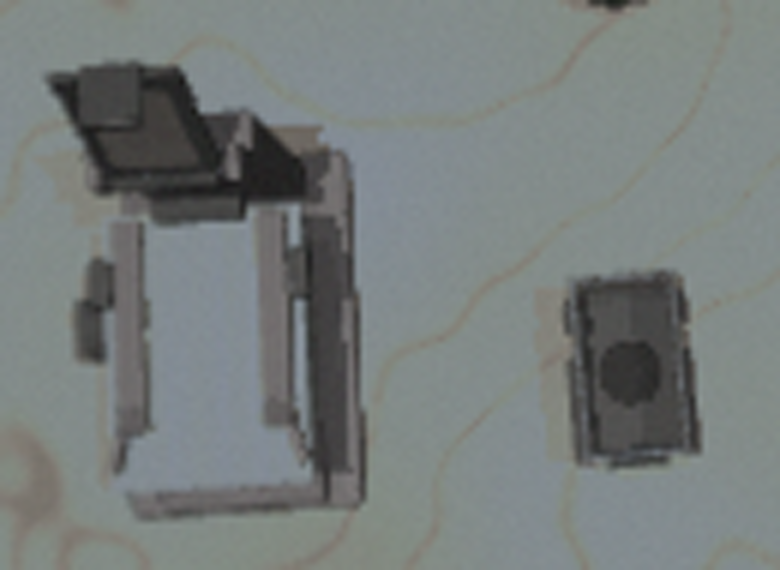

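View pics/c2.png

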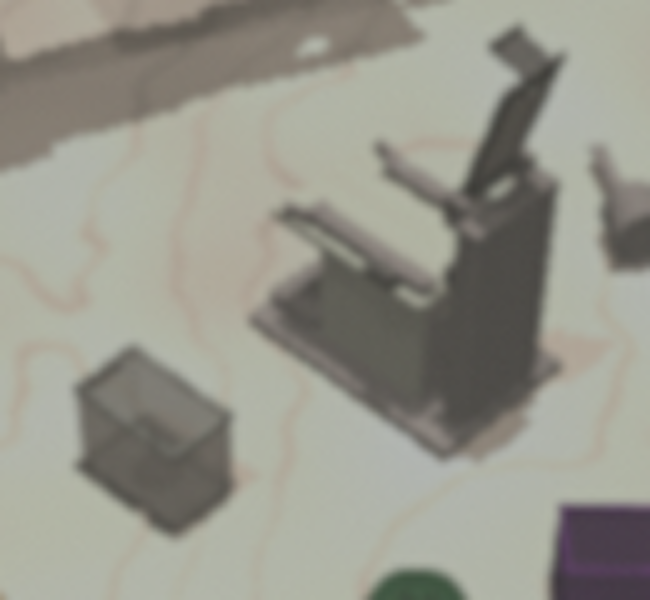

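The crops show the clear hopper standing upright with its ledge at the near edge, at c1 (640,462). The rails' mouth faces the robot at c1 (205,430), and the lid is open. Next I'll fit the poses.

```bash
python3 - <<'E'
from h import *
from scipy.optimize import least_squares
np.set_printoptions(precision=3,suppress=True)
T=lambda l:[((a+.5)/6-.5+170,(b+.5)/6-.5+180) for a,b in l]
S=lambda l:[((a+.5)/5-.5+235,(b+.5)/5-.5+125) for a,b in l]
def fit(pt,ut,ps,us,z0):
    pt=np.array(pt)/1e3;ps=np.array(ps)/1e3
    def w(q,P): 
        c,s=np.cos(q[2]),np.sin(q[2]);return np.c_[q[0]+c*P[:,0]-s*P[:,1],q[1]+s*P[:,0]+c*P[:,1],P[:,2]+z0]
    f=lambda q:np.r_[(proj('top',w(q,pt))-ut).ravel(),(proj('scene',w(q,ps))-us).ravel()]
    r=least_squares(f,[.55,0,0],loss='soft_l1');print(r.x);print(f(r.x).reshape(-1,2));return r.x,w
# hopper
h,w=fit([[-52,38,0],[-52,-38,0],[52,38,5],[52,-38,5],[-57,0,82]],T([(580,466),(700,452),(567,278),(686,272),(640,463)]),
 [[-52,-30,85],[-52,30,85],[52,30,85],[-52,-38,2],[52,-38,2],[52,38,2]],S([(80,390),(133,347),(232,415),(80,466),(175,534),(232,490)]),0)
st,w2=fit([[-50,32.5,136],[55,32.5,136],[-50,-32.5,136],[55,-32.5,136],[-96,0,125]],T([(148,430),(142,224),(266,425),(258,210),(228,489)]),
 [[-50,-32.5,136],[-50,32.5,136]],S([(322,206),(378,150)]),0)
# limes
im=cv2.imread('pics/top0.png');c=im[195:290,310:385].max(2)
m=(c<75).astype(np.uint8);n,_,s,ce=cv2.connectedComponentsWithStats(m)
for i in range(1,n):
    if s[i,4]>15: print(s[i,4],ce[i]+[310,195],at('top',[ce[i]+[310,195]],.0185)[0])
# overlays
a=cv2.imread('pics/top0.png');b=cv2.imread('pics/scene0.png')
out=[]
for n,i in(('top',a),('scene',b)):
    o=(170,180,300,275) if n=='top' else (235,125,365,245)
    k=5;cr=cv2.resize(i[o[1]:o[3],o[0]:o[2]],None,fx=k,fy=k,interpolation=cv2.INTER_CUBIC)
    def box(q,ww,x0,x1,y0,y1,z,col):
        P=np.array([[x0,y0,z],[x1,y0,z],[x1,y1,z],[x0,y1,z]])/1e3
        u=proj(n,ww(q,P));cv2.polylines(cr,[np.int32(((u-o[:2]+.5)*k-.5)*16)],1,col,1,4,4)
    box(h,w,-52,52,-30,30,85,(0,0,255));box(h,w,-52,52,-38,38,0,(0,255,0))
    box(st,w2,-50,55,-32.5,32.5,136,(0,0,255));box(st,w2,-96,55,-51,51,125,(0,255,0));box(st,w2,66,66,-32,32,216,(255,0,0))
    out.append(cr)
H=max(x.shape[0] for x in out);out=[cv2.copyMakeBorder(x,0,H-x.shape[0],0,0,0) for x in out]
cv2.imwrite('pics/ov.png',cv2.resize(np.hstack(out),None,fx=.61,fy=.61))
E
```

```text
[ 0.515 -0.003  0.099]
[[-0.699 -1.466]
 [ 0.188 -0.869]
 [-0.826  1.239]
 [ 0.094  0.519]
 [-0.231 -0.741]
 [-1.149 -0.513]
 [ 0.027 -0.253]
 [-0.091  0.205]
 [-1.218  0.367]
 [-1.246  1.339]
 [ 1.732 -1.005]]
[0.525 0.232 0.104]
[[ 0.636 -1.265]
 [-0.199  1.494]
 [ 0.589 -2.117]
 [-0.134  2.141]
 [-1.401  2.092]
 [ 0.256  0.377]
 [ 0.419  3.473]]
64 [339.328 218.344] [ 0.598 -0.235  0.018]
62 [359.742 222.065] [ 0.586 -0.309  0.018]
63 [335.889 240.571] [ 0.517 -0.222  0.018]
63 [359.889 242.333] [ 0.512 -0.309  0.018]
65 [331. 261.] [ 0.444 -0.205  0.018]
63 [356.984 264.317] [ 0.434 -0.297  0.018]
```

View pics/ov.png

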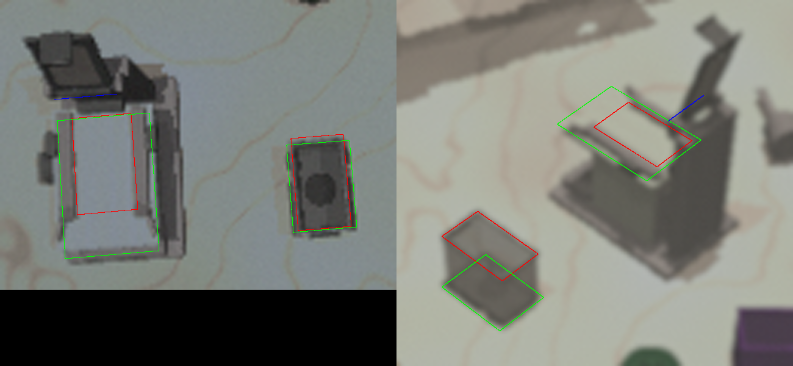

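```bash
python3 - <<'E'
from h import *
from scipy.optimize import least_squares
np.set_printoptions(precision=4,suppress=True)
T=lambda l:[((a+.5)/6-.5+170,(b+.5)/6-.5+180) for a,b in l]
S=lambda l:[((a+.5)/5-.5+235,(b+.5)/5-.5+125) for a,b in l]
def w(q,P): 
    P=np.array(P,float)/1e3;c,s=np.cos(q[2]),np.sin(q[2]);return np.c_[q[0]+c*P[:,0]-s*P[:,1],q[1]+s*P[:,0]+c*P[:,1],P[:,2]]
ut=T([(148,430),(142,224),(266,425),(258,210),(228,489),(140,517),(360,505)])
us=S([(250,318),(445,458),(560,372)])
def f(q):
    f0=q[3]*1e3
    a=proj('top',w(q,[[-61,32.5,136],[55,32.5,136],[-61,-32.5,136],[55,-32.5,136],[-96,0,125],[f0,70,0],[f0,-70,0]]))-ut
    a[4,0]=0;a[0,1]=a[2,1]=0
    b=proj('scene',w(q,[[f0,-70,3],[f0+215,-70,3],[f0+215,70,3]]))-us
    return np.r_[a,b].ravel()
r=least_squares(f,[.53,.23,.1,-.11],loss='soft_l1');print(r.x);print(f(r.x).reshape(-1,2))
E
```

```text
[ 0.5317  0.234   0.0745 -0.1075]
[[-0.2473  0.    ]
 [-0.2575 -0.7346]
 [-0.2599  0.    ]
 [-0.1794  0.4739]
 [ 0.      0.1927]
 [-0.8021 -0.2205]
 [ 1.0055 -0.3785]
 [-0.9279  0.4782]
 [-0.6999  0.5834]
 [ 0.1422 -0.7563]]
```

```bash
cat >> h.py <<'E'
ST=np.array([.5317,.234]);YS=.0745
def stw(x,y=0):
    c,s=np.cos(YS),np.sin(YS);return ST+[c*x-s*y,s*x+c*y]
def go(x,y,z,yaw=None):
    """print tool shift mm / roll deg to a target; yaw: world angle of line closing axis is normal to"""
    s=state();M=R.from_rotvec(s['eef_rot']).as_matrix()
    d=M.T@(np.array([x,y,z])-s['ee_pos'])*1e3
    t=np.arctan2(M[1,0],M[0,0]);r=0
    if yaw is not None: r=-np.degrees((yaw-t+np.pi/2)%np.pi-np.pi/2)
    print('shift',d.round(1),'roll',round(r,1),'at',np.round(s['ee_pos'],4),'t',s['time_s'],'F',np.round(s['force'],1))
E
python3 - <<'E'
from h import *
go(.515,-.003,.19,.099)
go(.515,-.003,.041,.099)
E
```

```text
shift [-499.2 -422.8   -0. ] roll -20.3 at [0.1385 0.5319 0.1896] t 0.1 F [-1.   0.4  0.5]
shift [-499.2 -422.6  149. ] roll -20.3 at [0.1385 0.5319 0.1896] t 0.1 F [-1.   0.4  0.5]
```

```bash
python3 -m crank '[[-45,-40,0,-5],[-90,-80,0,-10],[-140,-120,0,-15],[-190,-160,0,-20.3],[-240,-205,0,-20.3],[-290,-245,0,-20.3],[-340,-288,0,-20.3],[-390,-330,0,-20.3],[-440,-372,0,-20.3],[-480,-406,0,-20.3]]' 93
python3 - <<'E'
from h import *
go(.515,-.003,.19,.099)
go(.515,-.003,.041,.099)
E
```

```text
time_s: 1.35
ee_pos: [0.4968, 0.0232, 0.19]
eef_rot: [0.156, -3.138, -0.0]
force: [1.0, 1.1, 0.8]
width: 1.0
grasp_force: 0.0
shift [-15.6 -27.9  -0. ] roll 0.0 at [0.4968 0.0232 0.19  ] t 1.35 F [1.  1.1 0.8]
shift [-15.6 -27.9 149. ] roll 0.0 at [0.4968 0.0232 0.19  ] t 1.35 F [1.  1.1 0.8]
```

```bash
python3 -m crank '[[-8,-14,0,0],[-15.6,-28,0,0],[-15.6,-28,30,0],[-15.6,-28,60,0],[-15.6,-28,90,0],[-15.6,-28,120,0],[-15.6,-28,140,0],[-15.6,-28,149,0],[-15.6,-28,149,0],[-15.6,-28,149,0]]' 93
python3 -m crank '[[0,0,0,0],[0,0,0,0],[0,0,0,0],[0,0,0,0],[0,0,0,0],[0,0,0,0],[0,0,0,0],[0,0,0,0],[0,0,0,0],[0,0,0,0]]' 40
python3 - <<'E'
from h import *
print(state()['width']*93)
i=snap('top','t1');j=snap('scene','s1')
a=cv2.resize(i[180:275,190:320],None,fx=3,fy=3);b=cv2.resize(j[125:255,225:365],None,fx=3,fy=3)
H=max(a.shape[0],b.shape[0]);q=[cv2.copyMakeBorder(x,0,H-x.shape[0],0,0,0) for x in(a,b)]
cv2.imwrite('pics/g1.png',np.hstack(q)[:,:,::-1])
E
```

```text
time_s: 2.6
ee_pos: [0.5148, -0.0009, 0.0419]
eef_rot: [-0.157, 3.136, -0.0]
force: [-0.4, -0.3, 0.5]
width: 1.0
grasp_force: 0.0
time_s: 3.85
ee_pos: [0.5143, -0.0011, 0.0411]
eef_rot: [-0.156, 3.138, 0.0]
force: [0.3, 1.0, 3.5]
width: 0.641
grasp_force: 30.0
59.62114170688514
```

View pics/g1.png

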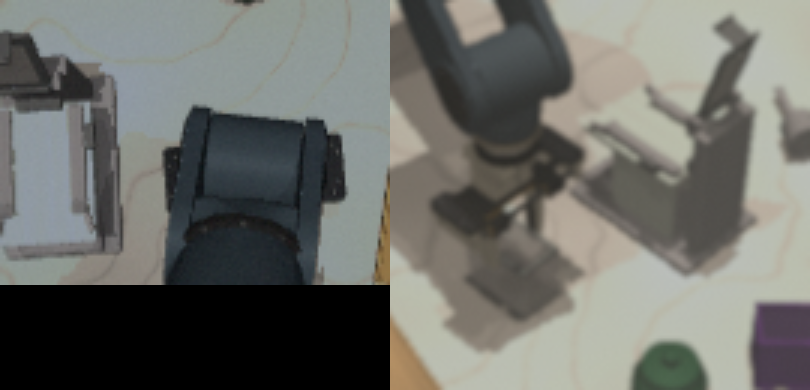

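```bash
python3 - <<'E'
from h import *
p=stw(-127);print(p)
go(*p,.211,YS); go(*p,.170,YS)
E
```

```text
[-126.11602211   -9.21875015]
shift [126919.7   3405.    -183.5] roll 1.4 at [ 0.5143 -0.0011  0.0411] t 3.95 F [-0.2  1.8  3.5]
shift [126919.7   3405.    -142.5] roll 1.4 at [ 0.5143 -0.0011  0.0411] t 3.95 F [-0.2  1.8  3.5]
```

Fixing the units: `stw` should take mm.

```bash
sed -i 's/return ST+\[c\*x-s\*y,s\*x+c\*y\]/return ST+np.array([c*x-s*y,s*x+c*y])\/1e3/' h.py; python3 - <<'E'
from h import *
p=stw(-127);print(p)
go(*p,.211,YS); go(*p,.170,YS)
E
```

```text
[0.40505228 0.22454725]
shift [  86.3  235.4 -169.9] roll 1.4 at [ 0.5143 -0.0011  0.0411] t 3.95 F [-0.2  1.8  3.5]
shift [  86.3  235.4 -128.9] roll 1.4 at [ 0.5143 -0.0011  0.0411] t 3.95 F [-0.2  1.8  3.5]
```

```bash
python3 -m crank '[[0,0,-40,0],[0,0,-90,0],[30,0,-140,0],[60,20,-170,0],[86,65,-170,1.4],[86,110,-170,1.4],[86,155,-170,1.4],[86,200,-170,1.4],[86,235,-170,1.4],[86,235,-170,1.4]]'
python3 -m crank '[[0,0,10,0],[0,0,20,0],[0,0,30,0],[0,0,35,0],[0,0,38,0],[0,0,40,0],[0,0,41,0],[0,0,42,0],[0,0,43,0],[0,0,44,0]]'
python3 - <<'E'
from h import *
p=stw(-127);go(*p,.166,YS);print(state()['width']*93)
i=snap('top','t2');j=snap('scene','s2')
a=cv2.resize(i[180:280,160:300],None,fx=3,fy=3);b=cv2.resize(j[105:235,225:355],None,fx=3,fy=3)
H=max(a.shape[0],b.shape[0]);q=[cv2.copyMakeBorder(x,0,H-x.shape[0],0,0,0) for x in(a,b)]
cv2.imwrite('pics/g2.png',np.hstack(q)[:,:,::-1])
E
```

```text
time_s: 5.2
ee_pos: [0.4046, 0.2255, 0.2103]
eef_rot: [0.122, -3.138, 0.001]
force: [-0.7, -0.4, -3.9]
width: 0.646
grasp_force: 30.0
time_s: 6.45
ee_pos: [0.4054, 0.2242, 0.167]
eef_rot: [-0.118, 3.139, -0.0]
force: [-0.5, -0.7, -3.3]
width: 0.643
grasp_force: 30.0
shift [0.3 0.4 1. ] roll 0.0 at [0.4054 0.2242 0.167 ] t 6.45 F [-0.5 -0.7 -3.3]
59.84393858372289
```

View pics/g2.png

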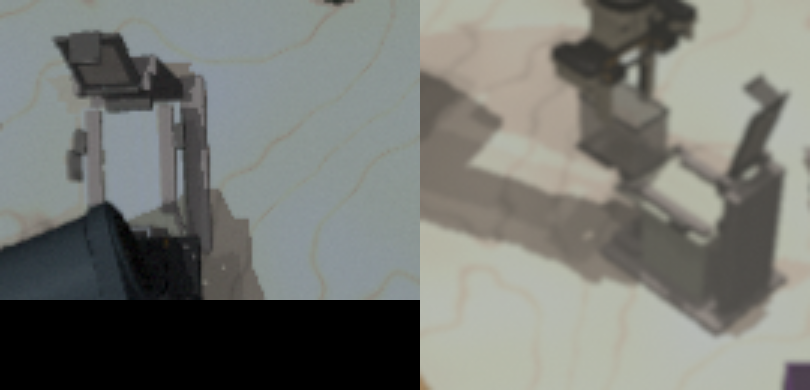

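The hopper is held square in front of the rails, and its weight is still on the gripper. I'll lower it to contact.

```bash
python3 -m crank '[[0,0,0.3,0],[0,0,0.6,0],[0,0,0.9,0],[0,0,1.2,0],[0,0,1.5,0],[0,0,1.8,0],[0,0,2,0],[0,0,2,0],[0,0,2,0],[0,0,2,0]]'
```

```text
time_s: 7.8
ee_pos: [0.4053, 0.2243, 0.1659]
eef_rot: [-0.118, 3.139, 0.0]
force: [-6.8, -1.1, 11.8]
width: 0.644
grasp_force: 30.0
```

```bash
python3 -m crank '[[0,0,-1,0],[0,0,-1,0],[-4,0,-1,0],[-8,0,-1,0],[-12,0,-1,0],[-16,0,-1,0],[-20,0,-1,0],[-25,0,-1,0],[-30,0,-1,0],[-30,0,-1,0]]'; python3 -c "
from h import *
go(*stw(0),.166,YS)"
```

```text
time_s: 9.05
ee_pos: [0.436, 0.2265, 0.1661]
eef_rot: [-0.118, 3.138, 0.0]
force: [0.5, 0.1, 0.9]
width: 0.647
grasp_force: 30.0
shift [-96.    0.3   0.2] roll 0.0 at [0.436  0.2265 0.1661] t 9.05 F [0.5 0.1 0.9]
```

```bash
python3 -m crank '[[-5,0,0,0],[-10,0,0,0],[-15,0,0,0],[-20,0,0,0],[-25,0,0,0],[-30,0,0,0],[-35,0,0,0],[-40,0,0,0],[-45,0,0,0],[-45,0,0,0]]'; python3 -c "
from h import *
go(*stw(0),.166,YS)"
```

```text
time_s: 10.3
ee_pos: [0.4807, 0.2303, 0.1661]
eef_rot: [-0.118, 3.138, 0.001]
force: [-1.0, 3.6, 4.3]
width: 0.643
grasp_force: 30.0
shift [-51.1  -0.1   0.2] roll 0.0 at [0.4807 0.2303 0.1661] t 10.3 F [-1.   3.6  4.3]
```

```bash
python3 -m crank '[[0,0.6,-0.3,0],[-4,0.7,-0.3,0],[-8,0.7,-0.3,0],[-12,0.7,-0.3,0],[-16,0.7,-0.3,0],[-20,0.7,-0.3,0],[-24,0.7,-0.3,0],[-28,0.7,-0.3,0],[-30,0.7,-0.3,0],[-30,0.7,-0.3,0]]'; python3 -c "
from h import *
go(*stw(0),.166,YS)"
```

```text
time_s: 11.55
ee_pos: [0.5095, 0.2329, 0.1664]
eef_rot: [0.118, -3.138, -0.0]
force: [-6.8, 2.1, 5.0]
width: 0.64
grasp_force: 30.0
shift [-22.2  -0.5   0.4] roll 0.0 at [0.5095 0.2329 0.1664] t 11.55 F [-6.8  2.1  5. ]
```

```bash
python3 -m crank '[[-3,0.3,0.2,0],[-6,0.3,0.2,0],[-9,0.3,0.2,0],[-12,0.3,0.2,0],[-14,0.3,0.2,0],[-16,0.3,0.2,0],[-18,0.3,0.2,0],[-19,0.3,0.2,0],[-20,0.3,0.2,0],[-20,0.3,0.2,0]]'; python3 -c "
from h import *
go(*stw(0),.166,YS)"
```

```text
time_s: 12.8
ee_pos: [0.5299, 0.2346, 0.1662]
eef_rot: [0.118, -3.139, 0.0]
force: [-5.2, 1.6, 3.8]
width: 0.643
grasp_force: 30.0
shift [-1.8 -0.8  0.2] roll 0.0 at [0.5299 0.2346 0.1662] t 12.8 F [-5.2  1.6  3.8]
```

Now a slow final push to the end stop.

```bash
python3 -m crank '[[-1,0,0,0],[-2,0,0,0],[-3,0,0,0],[-4,0,0,0],[-5,0,0,0],[-6,0,0,0],[-6,0,0,0],[-6,0,0,0],[-6,0,0,0],[-6,0,0,0]]'; python3 -c "
from h import *
go(*stw(0),.166,YS)"
```

```text
time_s: 14.05
ee_pos: [0.5361, 0.235, 0.1661]
eef_rot: [-0.118, 3.139, 0.0]
force: [0.7, 0.7, -0.6]
width: 0.643
grasp_force: 30.0
shift [ 4.5 -0.7  0.1] roll 0.0 at [0.5361 0.235  0.1661] t 14.05 F [ 0.7  0.7 -0.6]
```

```bash
python3 -m crank '[[-0.5,0,0,0],[-1,0,0,0],[-1.5,0,0,0],[-2,0,0,0],[-2,0,0,0],[-2,0,0,0],[-2,0,0,0],[-2,0,0,0],[-2,0,0,0],[-2,0,0,0]]'; python3 -c "
from h import *
go(*stw(0),.166,YS)"
```

```text
time_s: 15.3
ee_pos: [0.5371, 0.2351, 0.1663]
eef_rot: [0.118, -3.138, 0.001]
force: [-7.2, -0.9, 6.8]
width: 0.645
grasp_force: 30.0
shift [ 5.5 -0.7  0.3] roll 0.0 at [0.5371 0.2351 0.1663] t 15.3 F [-7.2 -0.9  6.8]
```

It stopped against the end stop, after the force had dropped at the click. I'll release, rise, and check.

```bash
python3 -m crank '[[0,0,0,0],[0,0,0,0],[0,0,0,0],[0,0,0,0],[0,0,-15,0],[0,0,-45,0],[0,0,-85,0],[30,-30,-90,0],[60,-80,-90,0],[90,-140,-90,0]]' 80
python3 -m crank '[[0,-50,0,0],[0,-100,0,0],[0,-150,0,0],[0,-200,0,0],[0,-200,0,0],[0,-200,0,0],[0,-200,0,0],[0,-200,0,0],[0,-200,0,0],[0,-200,0,0]]' 60
python3 - <<'E'
from h import *
i=snap('top','t3');j=snap('scene','s3')
a=cv2.resize(i[175:280,170:300],None,fx=4,fy=4,interpolation=2);
b=cv2.resize(j[125:230,280:350],None,fx=4,fy=4,interpolation=2)
cv2.imwrite('pics/g3.png',np.hstack([a,b])[:,:,::-1])
c=i[195:290,310:385].max(2);m=(c<75).astype(np.uint8);n,_,s,ce=cv2.connectedComponentsWithStats(m)
for k in range(1,n):
    if s[k,4]>15: print(s[k,4],at('top',[ce[k]+[310,195]],.0185)[0].round(4))
go(.434,-.297,.1)
E
```

```text
time_s: 16.55
ee_pos: [0.4596, 0.092, 0.2573]
eef_rot: [-0.12, 3.138, -0.0]
force: [1.2, 0.0, -0.4]
width: 0.86
grasp_force: 0.0
time_s: 17.8
ee_pos: [0.4754, -0.1062, 0.2562]
eef_rot: [-0.118, 3.139, -0.0]
force: [-0.8, -0.5, -0.4]
width: 0.646
grasp_force: 0.0
62 [ 0.5982 -0.2349  0.0185]
62 [ 0.5855 -0.3091  0.0185]
1927 [ 0.4683 -0.2045  0.0185]
63 [ 0.5123 -0.3087  0.0185]
62 [ 0.434  -0.2971  0.0185]
shift [  55.6 -187.1  156.1] roll 0 at [ 0.4754 -0.1063  0.2561] t 17.9 F [ 0.2 -0.1  0. ]
```

View pics/g3.png

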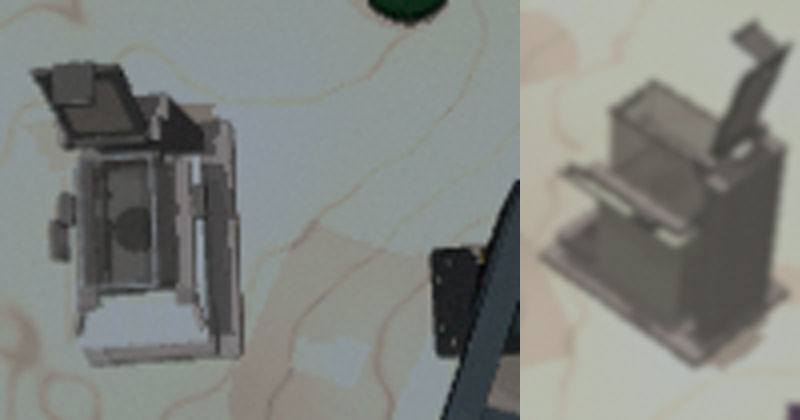

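The hopper sits in the rails against the stop, rim at crop (120,222) and still upright. Next the limes, starting with the one at (0.434,-0.297).

```bash
python3 -m crank '[[20,-60,50,0],[40,-120,100,0],[55,-170,140,0],[55.6,-187,180,0],[55.6,-187,215,0],[55.6,-187,235,0],[55.6,-187,246,0],[55.6,-187,246,0],[55.6,-187,246,0],[55.6,-187,246,0]]' 52
python3 -m crank '[[0,0,0,0],[0,0,0,0],[0,0,0,0],[0,0,0,0],[0,0,0,0],[0,0,-50,0],[0,0,-110,0],[0,0,-170,0],[0,0,-220,0],[0,0,-235,0]]' 20
python3 - <<'E'
from h import *
print(at('top',[(200,231)],.21),stw(0),[at('top',[((a+.5)/4-.5+170,(b+.5)/4-.5+175)],.21)[0].round(4) for a,b in((82,290),(155,287),(155,156),(84,160))])
go(*stw(-20),.222)
E
```

```text
time_s: 19.15
ee_pos: [0.4345, -0.2973, 0.011]
eef_rot: [-0.118, 3.138, -0.002]
force: [-0.4, 1.0, -0.0]
width: 0.561
grasp_force: 0.0
time_s: 20.4
ee_pos: [0.4347, -0.2976, 0.2481]
eef_rot: [-0.118, 3.136, -0.005]
force: [0.6, -0.4, -0.4]
width: 0.214
grasp_force: 0.0
[[0.52964215 0.22991509 0.21      ]] [0.5317 0.234 ] [array([0.479 , 0.2586, 0.21  ]), array([0.4823, 0.2017, 0.21  ]), array([0.5847, 0.2059, 0.21  ]), array([0.5806, 0.2618, 0.21  ])]
shift [-116.5  522.9   24.8] roll 0 at [ 0.4347 -0.2976  0.2481] t 20.4 F [ 0.6 -0.4 -0.4]
```

```bash
cat >> h.py <<'E'
def limes():
    i=read_camera('top');c=i[190:295,305:395].max(2);m=(c<75).astype(np.uint8);n,_,s,ce=cv2.connectedComponentsWithStats(m)
    for k in range(1,n):
        if s[k,4]>15: print(s[k,4],at('top',[ce[k]+[305,190]],.0185)[0].round(4))
    return i
E
python3 - <<'E'
from h import *
i=limes();j=read_camera('scene')
a=cv2.resize(i[190:295,300:390],None,fx=4,fy=4,interpolation=2);b=cv2.resize(j[205:310,160:270],None,fx=4,fy=4,interpolation=2)
cv2.imwrite('pics/g4.png',np.hstack([a,b])[:,:,::-1])
E
```

```text
68 [ 0.665  -0.4324  0.0185]
61 [ 0.598  -0.2348  0.0185]
61 [ 0.5857 -0.309   0.0185]
1773 [ 0.4187 -0.3534  0.0185]
60 [ 0.5176 -0.2218  0.0185]
79 [ 0.5122 -0.3086  0.0185]
109 [ 0.4365 -0.2128  0.0185]
```

View pics/g4.png

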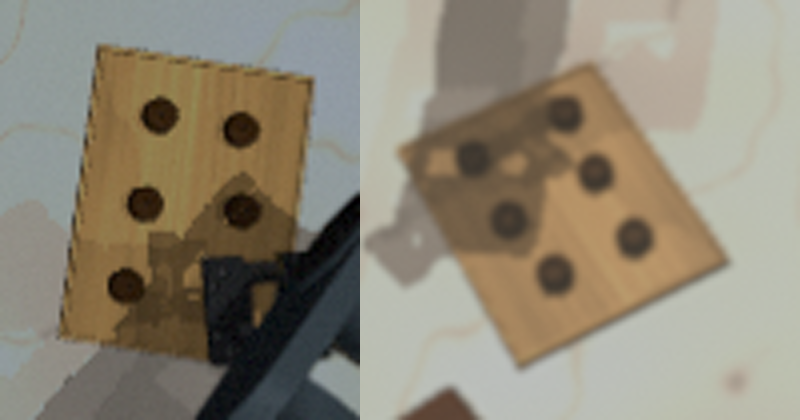

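The lime is still there, at scene crop (473,158), so the close was probably too short or too high. I'll locate it, then go lower and dwell longer.

```bash
python3 - <<'E'
from h import *
p=at('scene',[(188.2,244.6)],.0185)[0];q=at('scene',[((c-360)/4+160,r/4+205) for c,r in((508,218),(595,172))],.0185);print(p,q)
go(p[0],p[1],.007,YS)
E
```

```text
[ 0.4381718  -0.29673653  0.0185    ] [[ 0.5148058  -0.30794927  0.0185    ]
 [ 0.52201848 -0.22158838  0.0185    ]]
shift [ -3.6   0.6 239. ] roll 0.0 at [ 0.4343 -0.2973  0.246 ] t 20.5 F [-0.7  0.1 -0.9]
```

```bash
python3 -m crank '[[0,0,50,0],[0,0,100,0],[-1,0,150,0],[-1,0,190,0],[-1,0,215,0],[-1,0,230,0],[-1,0,236,0],[-1,0,239,0],[-1,0,240,0],[-1,0,240,0]]' 52
python3 -m crank '[[0,0,0,0],[0,0,0,0],[0,0,0,0],[0,0,0,0],[0,0,0,0],[0,0,0,0],[0,0,0,0],[0,0,0,0],[0,0,0,0],[0,0,0,0]]' 20
```

```text
time_s: 21.75
ee_pos: [0.4352, -0.2971, 0.0056]
eef_rot: [-0.118, 3.139, -0.001]
force: [0.0, 1.3, 0.4]
width: 0.557
grasp_force: 0.0
time_s: 23.0
ee_pos: [0.4349, -0.2969, 0.0051]
eef_rot: [0.118, -3.139, -0.0]
force: [0.4, -0.4, 0.1]
width: 0.213
grasp_force: 0.0
```

```bash
python3 - <<'E'
from h import *
j=read_camera('scene')
cv2.imwrite('pics/g5.png',cv2.resize(j[195:300,150:270],None,fx=5,fy=5,interpolation=2)[:,:,::-1])
print(proj('scene',[[.4349,-.2969,.005],[.4349,-.2969,.0185]]))
E
```

```text
[[188.3210843  246.39134324]
 [187.68190883 244.07428835]]
```

View pics/g5.png

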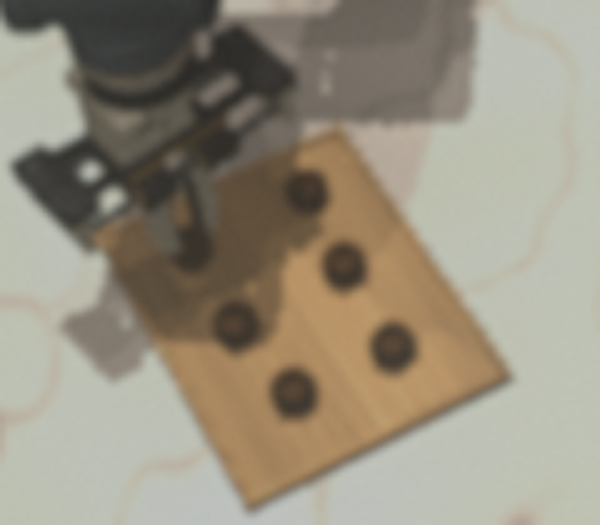

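```bash
python3 -m crank '[[0,0,0,0],[0,0,0,0],[0,0,0,0],[0,0,0,0],[0,0,0,0],[0,0,0,0],[0,0,0,0],[0,0,0,0],[0,0,0,0],[0,0,0,0]]' 0
python3 -m crank '[[0,0,-60,0],[0,0,-120,0],[0,60,-120,0],[0,120,-120,0],[0,180,-120,0],[0,240,-120,0],[0,300,-120,0],[0,300,-120,0],[0,300,-120,0],[0,300,-120,0]]'
python3 - <<'E'
from h import *
i=limes();j=read_camera('scene');print(state()['width'])
a=cv2.resize(i[190:295,300:390],None,fx=4,fy=4,interpolation=2);b=cv2.resize(j[205:310,160:270],None,fx=4,fy=4,interpolation=2)
cv2.imwrite('pics/g6.png',np.hstack([a,b])[:,:,::-1])
E
```

```text
time_s: 24.3
ee_pos: [0.4349, -0.297, 0.0051]
eef_rot: [0.118, -3.139, 0.0]
force: [1.3, -0.2, 0.1]
width: 0.004
grasp_force: 0.0
time_s: 25.55
ee_pos: [0.4126, 0.0011, 0.1251]
eef_rot: [0.115, -3.139, 0.0]
force: [-0.4, -0.5, 0.5]
width: 0.005
grasp_force: 0.0
68 [ 0.665  -0.4324  0.0185]
62 [ 0.5982 -0.2349  0.0185]
62 [ 0.5855 -0.3091  0.0185]
60 [ 0.5176 -0.2218  0.0185]
63 [ 0.5123 -0.3087  0.0185]
63 [ 0.4439 -0.2041  0.0185]
62 [ 0.434  -0.2971  0.0185]
0.007389750909503452
```

View pics/g6.png

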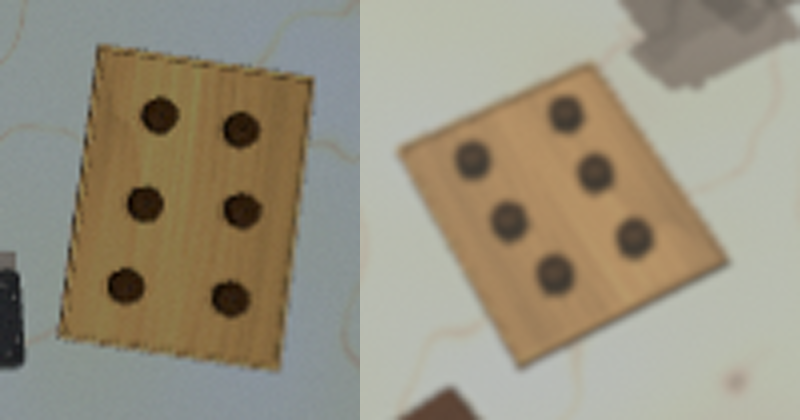

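The lime hasn't moved at all and the shut fingers met nothing, so the fingers may be passing above it. I'll probe the height by force, over the same lime.

```bash
python3 -c "
from h import *
go(.434,-.297,.005,YS)"
```

```text
shift [   0.4 -298.9  120.1] roll -0.1 at [0.4126 0.0012 0.1251] t 25.65 F [ 0.8 -0.7 -0.4]
```

```bash
python3 -m crank '[[0,-60,0,0],[0,-120,0,0],[0,-180,0,0],[0,-240,0,0],[0,-290,0,0],[0,-299,30,0],[0,-299,70,0],[0,-299,100,0],[0,-299,115,0],[0,-299,120,0]]' 52
python3 -m crank '[[0,0,1,0],[0,0,2,0],[0,0,2,0],[0,0,2,0],[0,0,2,0],[0,0,2,0],[0,0,2,0],[0,0,2,0],[0,0,2,0],[0,0,2,0]]'
python3 - <<'E'
from h import *
j=read_camera('scene');i=read_camera('top')
a=cv2.resize(i[215:285,320:390],None,fx=5,fy=5,interpolation=2);b=cv2.resize(j[215:285,145:225],None,fx=5,fy=5,interpolation=2)
cv2.imwrite('pics/g7.png',np.hstack([a,b])[:,:,::-1])
M=R.from_rotvec(state()['eef_rot']).as_matrix();p=state()['ee_pos']
print(proj('scene',[p+M[:,1]*.026,p-M[:,1]*.026])-[145,215]);print(state()['width'])
E
```

```text
time_s: 26.9
ee_pos: [0.4346, -0.2963, 0.0048]
eef_rot: [0.117, -3.139, -0.001]
force: [1.1, -0.1, 0.8]
width: 0.558
grasp_force: 0.0
time_s: 28.15
ee_pos: [0.4349, -0.296, 0.0031]
eef_rot: [0.118, -3.139, 0.0]
force: [0.6, 0.5, 0.2]
width: 0.559
grasp_force: 0.0
[[49.45708917 27.59678582]
 [37.70842783 35.60334638]]
0.5602562312834644
```

View pics/g7.png

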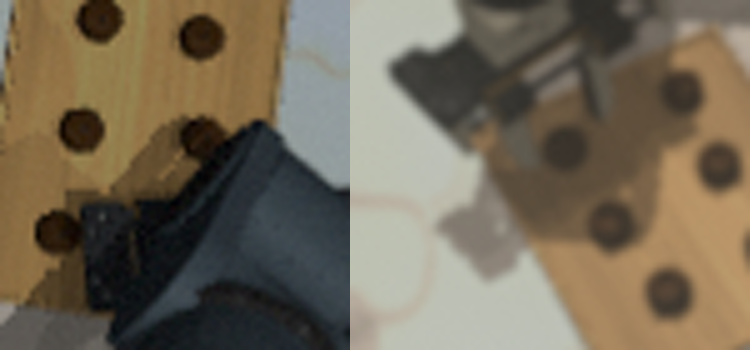

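In g7 the finger tips at crop (605,118) and (530,165) sit about 3 px higher than predicted. The real tips are therefore about 20 mm or more above the reading. I'll descend while watching the force.

```bash
python3 -m crank '[[0,0,1,0],[0,0,2,0],[0,0,3,0],[0,0,4,0],[0,0,5,0],[0,0,6,0],[0,0,7,0],[0,0,8,0],[0,0,8,0],[0,0,8,0]]'; python3 -m crank '[[0,0,1,0],[0,0,2,0],[0,0,3,0],[0,0,4,0],[0,0,5,0],[0,0,6,0],[0,0,6,0],[0,0,6,0],[0,0,6,0],[0,0,6,0]]'
```

```text
time_s: 29.5
ee_pos: [0.4349, -0.296, -0.0048]
eef_rot: [-0.118, 3.139, -0.0]
force: [0.1, -0.7, -0.7]
width: 0.562
grasp_force: 0.0
time_s: 30.75
ee_pos: [0.4349, -0.296, -0.0108]
eef_rot: [-0.118, 3.139, -0.0]
force: [-0.8, 0.2, -0.3]
width: 0.561
grasp_force: 0.0
```

```bash
python3 -m crank '[[0,0,1,0],[0,0,2,0],[0,0,3,0],[0,0,4,0],[0,0,5,0],[0,0,5,0],[0,0,5,0],[0,0,5,0],[0,0,5,0],[0,0,5,0]]'; python3 -m crank '[[0,0,1,0],[0,0,2,0],[0,0,3,0],[0,0,4,0],[0,0,5,0],[0,0,5,0],[0,0,5,0],[0,0,5,0],[0,0,5,0],[0,0,5,0]]'
```

```text
time_s: 32.0
ee_pos: [0.4349, -0.296, -0.0158]
eef_rot: [-0.118, 3.139, -0.0]
force: [0.5, -1.4, 0.9]
width: 0.561
grasp_force: 0.0
time_s: 33.25
ee_pos: [0.4349, -0.2959, -0.0208]
eef_rot: [-0.118, 3.139, -0.0]
force: [0.1, 0.5, 0.7]
width: 0.559
grasp_force: 0.0
```

```bash
python3 -m crank '[[0,0,0,0],[0,0,0,0],[0,0,0,0],[0,0,0,0],[0,0,0,0],[0,0,0,0],[0,0,0,0],[0,0,0,0],[0,0,0,0],[0,0,0,0]]' 20
```

```text
time_s: 34.5
ee_pos: [0.4349, -0.296, -0.0209]
eef_rot: [0.118, -3.139, 0.0]
force: [0.9, 0.2, 0.4]
width: 0.331
grasp_force: 30.0
```

It is gripped at 31 mm, so the reported TCP z reads about 27 mm low. The hopper work was consistent relative to that offset. Now I'll carry the lime to the hopper.

```bash
python3 -c "
from h import *
print(stw(-25));go(*stw(-25),.205,YS)"
python3 -m crank '[[0,0,-40,0],[0,0,-100,0],[0,0,-160,0],[0,0,-215,0],[0,0,-226,0],[0,50,-226,0],[0,110,-226,0],[0,170,-226,0],[0,230,-226,0],[0,290,-226,0]]'
python3 -c "
from h import *
go(*stw(-25),.205,YS);go(*stw(-25),.187,YS);print(state()['width'])"
```

```text
[0.50676935 0.23213922]
shift [-111.3  521.2 -225.9] roll 0.0 at [ 0.4349 -0.296  -0.0209] t 34.5 F [0.9 0.2 0.4]
time_s: 35.75
ee_pos: [0.4121, -0.005, 0.2042]
eef_rot: [0.117, -3.138, -0.0]
force: [1.2, -0.3, 0.1]
width: 0.33
grasp_force: 30.0
shift [-112.   229.4   -0.9] roll 0.0 at [ 0.4121 -0.005   0.2042] t 35.75 F [ 1.2 -0.3  0.1]
shift [-112.1  229.4   17.1] roll 0.0 at [ 0.4121 -0.005   0.2042] t 35.75 F [ 1.2 -0.3  0.1]
0.32989791166057797
```

```bash
python3 -m crank '[[-30,50,0,0],[-60,100,0,0],[-90,150,0,0],[-112,195,0,0],[-112,225,0,0],[-112,229.4,0,0],[-112,229.4,8,0],[-112,229.4,16,0],[-112,229.4,17,0],[-112,229.4,17,0]]'
python3 -m crank '[[0,0,0,0],[0,0,0,0],[0,0,0,0],[0,0,-20,0],[0,0,-25,0],[30,-50,-25,0],[60,-110,-25,0],[90,-170,-25,0],[90,-230,-25,0],[90,-290,-25,0]]' 52
python3 - <<'E'
from h import *
i=limes();b=read_camera('top')
go(.4445,-.204,-.021,YS)
a=cv2.resize(i[200:265,180:240],None,fx=6,fy=6,interpolation=2)
cv2.imwrite('pics/h1.png',a[:,:,::-1])
E
```

```text
time_s: 37.0
ee_pos: [0.5077, 0.2299, 0.1881]
eef_rot: [-0.117, 3.139, -0.0]
force: [-0.1, 0.7, -0.6]
width: 0.332
grasp_force: 30.0
time_s: 38.25
ee_pos: [0.4389, -0.064, 0.2132]
eef_rot: [-0.118, 3.138, -0.0]
force: [1.8, 0.2, -0.2]
width: 0.554
grasp_force: 0.0
68 [ 0.665  -0.4324  0.0185]
62 [ 0.5982 -0.2349  0.0185]
62 [ 0.5855 -0.3091  0.0185]
60 [ 0.5176 -0.2218  0.0185]
62 [ 0.5125 -0.3088  0.0185]
1080 [ 0.4201 -0.1583  0.0185]
shift [   4.4 -136.9  234.1] roll -0.3 at [ 0.4393 -0.0669  0.213 ] t 38.35 F [-1.1  0.5 -0.2]
```

```bash
cat >> h.py <<'E'
def hop(n='top'):
    i=read_camera('top').astype(int);t=cv2.imread('pics/t3.png')[:,:,::-1].astype(int)
    d=(t-i)[205:260,180:225].sum(2);m=(d>60).astype(np.uint8);k,_,s,ce=cv2.connectedComponentsWithStats(m)
    for q in range(1,k):
        if s[q,4]>8:
            w=at('top',[ce[q]+[180,205]],.145)[0][:2]-ST;c,sn=np.cos(YS),np.sin(YS)
            print('hopper blob',s[q,4],'stand mm',(np.array([c*w[0]+sn*w[1],-sn*w[0]+c*w[1]])*1e3).round(0))
E
python3 -c "
from h import *
hop()"
python3 -m crank '[[0,-50,40,0],[0,-110,60,0],[4,-137,110,0],[4,-137,160,0],[4,-137,200,0],[4,-137,220,0],[4,-137,230,0],[4,-137,234,0],[4,-137,234,0],[4,-137,234,0]]' 52
python3 -m crank '[[0,0,0,0],[0,0,0,0],[0,0,0,0],[0,0,0,0],[0,0,0,0],[0,0,0,0],[0,0,0,0],[0,0,-60,0],[0,0,-120,0],[0,0,-180,0]]' 20
python3 -c "
from h import *
go(*stw(8),.205,YS);go(*stw(8),.187,YS);print(state()['width'])"
```

```text
hopper blob 83 stand mm [-26.  -2.]
time_s: 39.65
ee_pos: [0.4461, -0.1993, -0.0202]
eef_rot: [-0.118, 3.138, -0.001]
force: [0.1, -0.7, -0.6]
width: 0.556
grasp_force: 0.0
time_s: 40.9
ee_pos: [0.4453, -0.1989, 0.1608]
eef_rot: [0.118, -3.139, -0.0]
force: [0.6, -0.2, 0.3]
width: 0.33
grasp_force: 30.0
shift [-126.6  425.2  -44.1] roll 0.0 at [ 0.4453 -0.1989  0.1608] t 40.9 F [ 0.6 -0.2  0.3]
shift [-126.7  425.2  -26.1] roll 0.0 at [ 0.4453 -0.1989  0.1608] t 40.9 F [ 0.6 -0.2  0.3]
0.32950750825927977
```

```bash
python3 -m crank '[[0,0,-44,0],[0,50,-44,0],[-20,105,-44,0],[-40,162,-44,0],[-60,220,-44,0],[-80,280,-44,0],[-100,335,-44,0],[-120,385,-44,0],[-126.6,420,-44,0],[-126.6,425,-40,0]]'
python3 -m crank '[[0,0,6,0],[0,0,13,0],[0,0,14,0],[0,0,14,0],[0,0,14,0],[0,0,14,0],[0,0,14,0],[0,0,14,0],[0,0,14,0],[0,0,14,0]]'
python3 -m crank '[[0,0,0,0],[0,0,0,0],[0,0,0,0],[0,0,-20,0],[0,0,-25,0],[30,-50,-25,0],[60,-110,-25,0],[60,-170,-25,0],[60,-230,-25,0],[60,-290,-25,0]]' 52
python3 - <<'E'
from h import *
limes();hop();go(.5185,-.222,-.021,YS)
E
```

```text
time_s: 42.15
ee_pos: [0.5398, 0.236, 0.1985]
eef_rot: [0.122, -3.139, -0.0]
force: [-0.1, 0.6, 0.5]
width: 0.333
grasp_force: 30.0
time_s: 43.4
ee_pos: [0.54, 0.2341, 0.1851]
eef_rot: [0.118, -3.139, 0.0]
force: [-0.3, -0.6, -0.3]
width: 0.333
grasp_force: 30.0
time_s: 44.65
ee_pos: [0.5017, -0.0615, 0.21]
eef_rot: [-0.118, 3.139, -0.0]
force: [0.4, 0.5, 0.7]
width: 0.557
grasp_force: 0.0
68 [ 0.665  -0.4324  0.0185]
61 [ 0.598  -0.2348  0.0185]
1434 [ 0.4786 -0.1538  0.0185]
61 [ 0.5857 -0.309   0.0185]
62 [ 0.5125 -0.3088  0.0185]
hopper blob 85 stand mm [35. -1.]
hopper blob 79 stand mm [-27.  -3.]
shift [  -5.4 -158.5  230.9] roll -0.2 at [ 0.5019 -0.064   0.2098] t 44.75 F [0.6 0.6 0.3]
```

```bash
python3 -m crank '[[0,-55,20,0],[0,-110,50,0],[-5.4,-158.5,90,0],[-5.4,-158.5,150,0],[-5.4,-158.5,195,0],[-5.4,-158.5,218,0],[-5.4,-158.5,228,0],[-5.4,-158.5,231,0],[-5.4,-158.5,231,0],[-5.4,-158.5,231,0]]' 52
python3 -m crank '[[0,0,0,0],[0,0,0,0],[0,0,0,0],[0,0,0,0],[0,0,0,0],[0,0,0,0],[0,0,0,0],[0,0,-60,0],[0,0,-120,0],[0,0,-180,0]]' 20
python3 -c "
from h import *
go(*stw(3),.205,YS);print(state()['width'])"
```

```text
time_s: 46.0
ee_pos: [0.5198, -0.2174, -0.02]
eef_rot: [-0.118, 3.138, -0.001]
force: [0.4, -0.6, -0.9]
width: 0.559
grasp_force: 0.0
time_s: 47.25
ee_pos: [0.5188, -0.217, 0.1607]
eef_rot: [0.118, -3.139, -0.001]
force: [0.5, -0.2, -0.2]
width: 0.331
grasp_force: 30.0
shift [-49.6 448.8 -44.2] roll 0.0 at [ 0.5188 -0.217   0.1607] t 47.25 F [ 0.5 -0.2 -0.2]
0.3314843114382321
```

```bash
python3 -m crank '[[0,0,-44,0],[0,50,-44,0],[-5,110,-44,0],[-10,170,-44,0],[-20,230,-44,0],[-30,290,-44,0],[-40,350,-44,0],[-49.6,405,-44,0],[-49.6,440,-44,0],[-49.6,449,-42,0]]'
python3 -m crank '[[0,0,6,0],[0,0,14,0],[0,0,16,0],[0,0,16,0],[0,0,16,0],[0,0,16,0],[0,0,16,0],[0,0,16,0],[0,0,16,0],[0,0,16,0]]'
python3 -m crank '[[0,0,0,0],[0,0,0,0],[0,0,0,0],[0,0,-20,0],[0,0,-25,0],[0,-50,-25,0],[0,-110,-25,0],[0,-170,-25,0],[0,-230,-25,0],[0,-230,-25,0]]' 52
python3 - <<'E'
from h import *
limes();hop();go(.513,-.309,-.021,YS)
E
```

```text
time_s: 48.5
ee_pos: [0.5345, 0.2358, 0.2006]
eef_rot: [0.121, -3.139, 0.0]
force: [0.0, -0.5, -0.9]
width: 0.329
grasp_force: 30.0
time_s: 49.75
ee_pos: [0.535, 0.2343, 0.1851]
eef_rot: [0.118, -3.139, 0.0]
force: [-1.2, -0.6, 0.7]
width: 0.333
grasp_force: 30.0
time_s: 51.0
ee_pos: [0.5523, 0.0016, 0.2097]
eef_rot: [0.111, -3.139, 0.001]
force: [0.8, 0.6, 0.0]
width: 0.561
grasp_force: 0.0
68 [ 0.665  -0.4324  0.0185]
66 [ 0.5915 -0.1138  0.0185]
61 [ 0.598  -0.2348  0.0185]
61 [ 0.5857 -0.309   0.0185]
62 [ 0.5125 -0.3088  0.0185]
hopper blob 248 stand mm [ 4. -1.]
shift [  62.1 -310.1  230.7] roll -0.0 at [0.5521 0.0048 0.2098] t 51.1 F [-0.7 -0.5 -0. ]
```

```bash
python3 -m crank '[[10,-55,0,0],[20,-115,0,0],[30,-175,0,0],[45,-235,20,0],[60,-285,60,0],[62,-310,110,0],[62,-310,165,0],[62,-310,205,0],[62,-310,225,0],[62,-310,231,0]]' 52
python3 -m crank '[[0,0,0,0],[0,0,0,0],[0,0,0,0],[0,0,0,0],[0,0,0,0],[0,0,0,0],[0,0,0,0],[0,0,0,0],[0,0,0,0],[0,0,-30,0]]' 20
python3 -c "
from h import *
go(*stw(-13,0),.205,YS);print(state()['width'])"
```

```text
time_s: 52.35
ee_pos: [0.5141, -0.308, -0.0213]
eef_rot: [0.12, -3.139, -0.001]
force: [0.1, -0.1, 0.6]
width: 0.558
grasp_force: 0.0
time_s: 53.6
ee_pos: [0.5127, -0.3082, 0.0084]
eef_rot: [0.118, -3.137, -0.003]
force: [-0.1, 0.5, 0.5]
width: 0.334
grasp_force: 30.0
shift [ -46.1  539.7 -195.7] roll 0.0 at [ 0.5127 -0.3082  0.0084] t 53.6 F [-0.1  0.5  0.5]
0.3338264618953964
```

```bash
python3 -m crank '[[0,0,-60,0],[0,0,-120,0],[0,15,-175,0],[0,60,-196,0],[-5,120,-196,0],[-10,180,-196,0],[-20,240,-196,0],[-25,300,-196,0],[-30,360,-196,0],[-40,420,-196,0]]'
python3 -c "
from h import *
go(*stw(-13,0),.188,YS)"
```

```text
time_s: 54.85
ee_pos: [0.5218, 0.1148, 0.2057]
eef_rot: [-0.118, 3.138, -0.0]
force: [1.0, -0.7, -0.3]
width: 0.331
grasp_force: 30.0
shift [ -5.8 118.1  17.7] roll 0.0 at [0.5218 0.1148 0.2057] t 54.85 F [ 1.  -0.7 -0.3]
```

```bash
python3 -m crank '[[-5,50,0,0],[-8,90,0,0],[-8,119,0,0],[-8,119,0,0],[-8,119,0,0],[-8,119,8,0],[-8,119,15,0],[-8,119,16,0],[-8,119,16,0],[-8,119,16,0]]'
python3 -c "
from h import *
go(*stw(-13,0),.188,YS)"
```

```text
time_s: 56.1
ee_pos: [0.5212, 0.2322, 0.1893]
eef_rot: [-0.118, 3.139, 0.0]
force: [0.8, 0.7, 0.5]
width: 0.334
grasp_force: 30.0
shift [2.4 1.  1.3] roll 0.0 at [0.5212 0.2322 0.1893] t 56.1 F [0.8 0.7 0.5]
```

```bash
python3 -m crank '[[0,0,0,0],[0,0,0,0],[0,0,0,0],[0,0,-20,0],[0,0,-25,0],[0,-50,-25,0],[0,-110,-25,0],[0,-170,-25,0],[0,-230,-25,0],[0,-230,-25,0]]' 52
python3 - <<'E'
from h import *
limes();hop();go(.5985,-.235,-.021,YS)
E
```

```text
time_s: 57.35
ee_pos: [0.5384, -0.0004, 0.2137]
eef_rot: [0.111, -3.139, 0.001]
force: [0.1, 0.0, -0.8]
width: 0.558
grasp_force: 0.0
68 [ 0.665  -0.4324  0.0185]
89 [ 0.5739 -0.1155  0.0185]
61 [ 0.598  -0.2348  0.0185]
62 [ 0.5855 -0.3091  0.0185]
hopper blob 251 stand mm [ 3. -1.]
shift [ -42.7 -241.6  234.7] roll -0.0 at [0.5382 0.0027 0.2138] t 57.45 F [-0.1  0.8  0.3]
```

```bash
python3 -m crank '[[-10,-55,0,0],[-20,-115,0,0],[-30,-175,0,0],[-43,-230,30,0],[-43,-242,80,0],[-43,-242,135,0],[-43,-242,185,0],[-43,-242,218,0],[-43,-242,231,0],[-43,-242,235,0]]' 52
python3 -m crank '[[0,0,0,0],[0,0,0,0],[0,0,0,0],[0,0,0,0],[0,0,0,0],[0,0,0,0],[0,0,0,0],[0,0,0,0],[0,0,-40,0],[0,0,-100,0]]' 20
python3 -c "
from h import *
go(*stw(10,0),.205,YS);print(state()['width'])"
```

```text
time_s: 58.7
ee_pos: [0.5999, -0.2344, -0.0208]
eef_rot: [-0.12, 3.139, -0.0]
force: [-0.6, 0.3, 0.5]
width: 0.556
grasp_force: 0.0
time_s: 59.95
ee_pos: [0.5983, -0.2348, 0.079]
eef_rot: [0.118, -3.136, -0.002]
force: [0.6, -0.3, 0.5]
width: 0.335
grasp_force: 30.0
shift [  21.7  472.7 -125.2] roll 0.0 at [ 0.5983 -0.2348  0.079 ] t 59.95 F [ 0.6 -0.3  0.5]
0.3353087007408591
```

```bash
python3 -m crank '[[10,0,-60,0],[22,0,-118,0],[22,40,-126,0],[22,100,-126,0],[22,160,-126,0],[22,220,-126,0],[22,280,-126,0],[22,340,-126,0],[22,395,-126,0],[22,440,-126,0]]'
python3 -c "
from h import *
go(*stw(10,0),.188,YS)"
python3 -m crank '[[0,20,0,0],[0,32,0,0],[0,32,0,0],[0,32,0,0],[0,32,8,0],[0,32,16,0],[0,32,17,0],[0,32,17,0],[0,32,17,0],[0,32,17,0]]'
python3 -c "
from h import *
go(*stw(10,0),.188,YS)"
```

```text
time_s: 61.2
ee_pos: [0.544, 0.2039, 0.2054]
eef_rot: [-0.119, 3.139, 0.0]
force: [-0.4, -0.2, 0.3]
width: 0.335
grasp_force: 30.0
shift [-0.  30.9 17.4] roll 0.1 at [0.544  0.2039 0.2054] t 61.2 F [-0.4 -0.2  0.3]
time_s: 62.45
ee_pos: [0.5421, 0.2339, 0.1883]
eef_rot: [-0.118, 3.139, 0.0]
force: [-0.3, 1.0, 0.2]
width: 0.33
grasp_force: 30.0
shift [0.4 0.9 0.3] roll 0.0 at [0.5421 0.2339 0.1883] t 62.45 F [-0.3  1.   0.2]
```

```bash
python3 -m crank '[[0,0,0,0],[0,0,0,0],[0,0,0,0],[0,0,-20,0],[0,0,-25,0],[0,-50,-25,0],[0,-110,-25,0],[0,-170,-25,0],[0,-230,-25,0],[0,-230,-25,0]]' 52
python3 - <<'E'
from h import *
i=limes();hop();go(.586,-.309,-.021,YS)
j=read_camera('scene')
a=cv2.resize(i[170:275,170:245],None,fx=5,fy=5,interpolation=2);b=cv2.resize(j[130:235,275:350],None,fx=5,fy=5,interpolation=2)
cv2.imwrite('pics/h5.png',np.hstack([a,b])[:,:,::-1])
E
```

```text
time_s: 63.7
ee_pos: [0.5593, 0.0011, 0.2127]
eef_rot: [0.111, -3.139, 0.001]
force: [-0.1, 0.8, -0.2]
width: 0.557
grasp_force: 0.0
67 [ 0.6657 -0.4324  0.0185]
76 [ 0.6015 -0.1144  0.0185]
61 [ 0.5857 -0.309   0.0185]
hopper blob 240 stand mm [ 2. -1.]
shift [  -3.7 -314.5  233.7] roll -0.0 at [0.5592 0.0043 0.2128] t 63.8 F [ 1.1  1.4 -0.2]
```

View pics/h5.png

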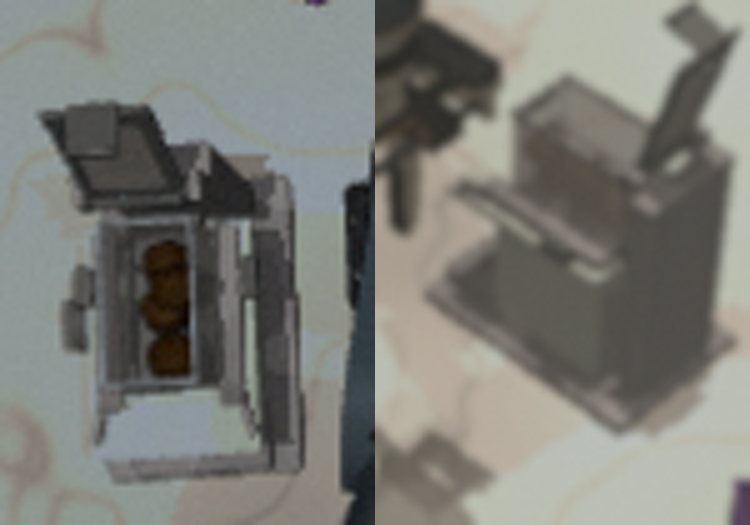

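The limes are piled low inside the hopper (top crop around (165,310)), which still sits home. One is left.

```bash
python3 -m crank '[[0,-55,0,0],[0,-115,0,0],[0,-175,0,0],[0,-235,10,0],[-3,-290,45,0],[-3,-314,95,0],[-3,-314,150,0],[-3,-314,200,0],[-3,-314,226,0],[-3,-314,234,0]]' 52
python3 -m crank '[[0,0,0,0],[0,0,0,0],[0,0,0,0],[0,0,0,0],[0,0,0,0],[0,0,0,0],[0,0,0,0],[0,0,0,0],[0,0,-40,0],[0,0,-100,0]]' 20
python3 -c "
from h import *
go(*stw(-18,0),.205,YS);print(state()['width'])"
```

```text
time_s: 65.1
ee_pos: [0.5857, -0.3065, -0.0227]
eef_rot: [0.121, -3.137, -0.003]
force: [-0.7, 0.7, -0.3]
width: 0.56
grasp_force: 0.0
time_s: 66.35
ee_pos: [0.5848, -0.308, 0.0792]
eef_rot: [0.118, -3.137, -0.003]
force: [0.5, -0.8, 0.2]
width: 0.331
grasp_force: 30.0
shift [  30.7  544.7 -124.8] roll 0.0 at [ 0.5848 -0.308   0.0792] t 66.35 F [ 0.5 -0.8  0.2]
0.33099783385023696
```

```bash
python3 -m crank '[[10,0,-60,0],[20,10,-118,0],[31,60,-125,0],[31,120,-125,0],[31,180,-125,0],[31,240,-125,0],[31,300,-125,0],[31,360,-125,0],[31,420,-125,0],[31,470,-125,0]]'
python3 -m crank '[[0,40,0,0],[0,74,0,0],[0,74,0,0],[0,74,0,0],[0,74,8,0],[0,74,16,0],[0,74,17,0],[0,74,17,0],[0,74,17,0],[0,74,17,0]]'
python3 -c "
from h import *
go(*stw(-18,0),.188,YS)"
```

```text
time_s: 67.6
ee_pos: [0.5193, 0.16, 0.2047]
eef_rot: [-0.119, 3.138, 0.0]
force: [0.5, -0.9, -0.2]
width: 0.335
grasp_force: 30.0
time_s: 68.85
ee_pos: [0.5142, 0.2317, 0.1873]
eef_rot: [-0.118, 3.139, 0.0]
force: [0.6, 0.2, -0.6]
width: 0.335
grasp_force: 30.0
shift [ 0.4  1.  -0.7] roll 0.0 at [0.5142 0.2317 0.1873] t 68.85 F [ 0.6  0.2 -0.6]
```

```bash
python3 -m crank '[[0,0,0,0],[0,0,0,0],[0,0,0,0],[0,0,-20,0],[0,0,-60,0],[0,0,-110,0],[0,0,-160,0],[0,0,-180,0],[0,0,-180,0],[0,0,-180,0]]' 52
python3 -m crank '[[50,-50,0,0],[50,-100,0,0],[50,-150,0,0],[50,-150,0,0],[50,-150,0,0],[50,-150,0,0],[50,-150,0,0],[50,-150,0,0],[50,-150,0,0],[50,-150,0,0]]' 0
python3 - <<'E'
from h import *
limes();hop();go(*stw(-20),.37);go(*stw(135),.37);go(*stw(135),.275)
E
```

```text
time_s: 70.1
ee_pos: [0.5138, 0.2316, 0.3657]
eef_rot: [0.118, -3.138, 0.001]
force: [-0.3, -0.0, -0.4]
width: 0.559
grasp_force: 0.0
time_s: 71.35
ee_pos: [0.4755, 0.0784, 0.3671]
eef_rot: [0.118, -3.139, -0.0]
force: [-0.7, 0.0, -0.8]
width: 0.008
grasp_force: 0.0
68 [ 0.665  -0.4324  0.0185]
hopper blob 761 stand mm [-34. -18.]
hopper blob 21 stand mm [ 25. -68.]
shift [-47.7 151.   -2.8] roll 0 at [0.4755 0.0784 0.3672] t 71.45 F [0.1 0.6 0.3]
shift [-202.7  150.9   -2.8] roll 0 at [0.4755 0.0784 0.3672] t 71.45 F [0.1 0.6 0.3]
shift [-202.7  150.9   92.2] roll 0 at [0.4755 0.0784 0.3672] t 71.45 F [0.1 0.6 0.3]
```

```bash
python3 -m crank '[[-50,0,-3,0],[-100,0,-3,0],[-150,0,-3,0],[-203,0,-3,0],[-203,0,-3,0],[-203,0,-3,0],[-203,0,-3,0],[-203,0,-3,0],[-203,0,-3,0],[-203,0,-3,0]]'
python3 - <<'E'
from h import *
hop();i=read_camera('top');j=read_camera('scene')
a=cv2.resize(i[170:275,170:245],None,fx=5,fy=5,interpolation=2);b=cv2.resize(j[90:195,275:350],None,fx=5,fy=5,interpolation=2)
cv2.imwrite('pics/h6.png',np.hstack([a,b])[:,:,::-1])
go(*stw(135),.37)
E
```

```text
time_s: 72.7
ee_pos: [0.6778, 0.0936, 0.3704]
eef_rot: [-0.118, 3.139, -0.0]
force: [-1.1, 1.1, 0.7]
width: 0.007
grasp_force: 0.0
hopper blob 28 stand mm [ 81. -12.]
hopper blob 17 stand mm [ 83. -66.]
hopper blob 761 stand mm [-26. -20.]
shift [3.000e-01 1.509e+02 1.000e-01] roll 0 at [0.6779 0.0936 0.3701] t 72.85 F [-0.2  0.3 -0.2]
```

View pics/h6.png

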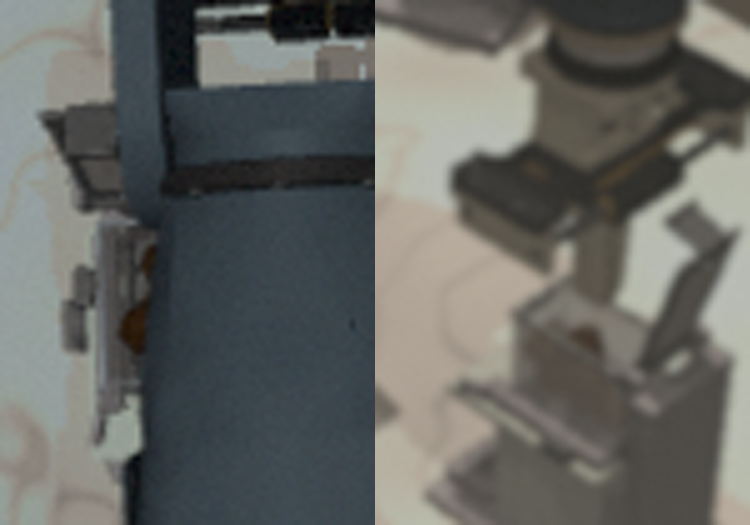

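The view shows limes inside the hopper. The top one is at scene crop (585,335), and there is nothing on the tray. I'll estimate that lime's height numerically and also get the lid approach.

```bash
python3 - <<'E'
from h import *
c,s=np.cos(YS),np.sin(YS)
for z in(.16,.175,.19,.2,.21):
    for n,u in(('scene',(317,157)),('top',(198,235.5))):
        w=at(n,[u],z)[0][:2]-ST;print(z,n,(np.array([c*w[0]+s*w[1],-s*w[0]+c*w[1]])*1e3).round(0))
E
```

```text
0.16 scene [-26.  30.]
0.16 top [-12.  13.]
0.175 scene [-14.  17.]
0.175 top [-13.  10.]
0.19 scene [-3.  4.]
0.19 top [-15.   7.]
0.2 scene [ 5. -5.]
0.2 top [-15.   5.]
0.21 scene [ 12. -14.]
0.21 top [-16.   3.]
```

The top lime's centre is at about z 0.178 (53 mm above the underside), which is fine. Now I'll go behind the lid and sweep it over.

```bash
python3 -m crank '[[0,50,0,0],[0,100,0,0],[0,140,0,0],[0,151,0,0],[0,151,20,0],[0,151,50,0],[0,151,80,0],[0,151,95,0],[0,151,97,0],[0,151,97,0]]' 0
python3 -m crank '[[12,0,0,0],[24,0,0,0],[36,0,-1,0],[48,0,-3,0],[58,0,-5,0],[64,0,-5,0],[70,0,-5,0],[76,0,-5,0],[82,0,-5,0],[88,0,-5,0]]'
```

```text
time_s: 74.1
ee_pos: [0.6671, 0.244, 0.2743]
eef_rot: [-0.117, 3.138, 0.001]
force: [0.0, 0.2, -0.1]
width: 0.002
grasp_force: 0.0
time_s: 75.35
ee_pos: [0.5785, 0.2375, 0.2781]
eef_rot: [0.118, -3.139, 0.0]
force: [1.4, 0.4, -0.5]
width: 0.011
grasp_force: 0.5
```

```bash
python3 -m crank '[[10,0,1,0],[22,0,6,0],[34,0,12,0],[44,0,19,0],[54,0,29,0],[62,0,39,0],[70,0,50,0],[77,0,60,0],[83,0,70,0],[86,0,75,0]]'; python3 -c "
from h import *
s=state();w=s['ee_pos'][:2]-ST;print(w@[np.cos(YS),np.sin(YS)],s['force'])"
```

```text
time_s: 76.6
ee_pos: [0.4926, 0.2311, 0.2025]
eef_rot: [0.118, -3.139, 0.0]
force: [1.2, 0.7, 2.1]
width: 0.005
grasp_force: 0.7
-0.03916175436815965 [1.20494505 0.71780922 2.09166334]
```

```bash
python3 -m crank '[[3,0,2,0],[3,0,4,0],[3,0,6,0],[3,0,7,0],[3,0,8,0],[3,0,9,0],[3,0,10,0],[3,0,11,0],[3,0,11,0],[3,0,11,0]]'; python3 -m crank '[[0,0,0.5,0],[0,0,1,0],[0,0,1.5,0],[0,0,2,0],[0,0,2,0],[0,0,2,0],[0,0,2,0],[0,0,2,0],[0,0,2,0],[0,0,2,0]]'
```

```text
time_s: 77.85
ee_pos: [0.4902, 0.2309, 0.192]
eef_rot: [-0.118, 3.139, -0.0]
force: [0.1, 0.2, -0.9]
width: 0.005
grasp_force: 0.0
time_s: 79.1
ee_pos: [0.4901, 0.2309, 0.1901]
eef_rot: [-0.118, 3.139, -0.0]
force: [0.2, -0.7, 1.8]
width: 0.008
grasp_force: 0.7
```

```bash
python3 -m crank '[[0,0,0.5,0],[0,0,1,0],[0,0,1.5,0],[0,0,2,0],[0,0,2,0],[0,0,2,0],[0,0,2,0],[0,0,2,0],[0,0,2,0],[0,0,2,0]]'; python3 -m crank '[[0,0,0.5,0],[0,0,1,0],[0,0,1.5,0],[0,0,2,0],[0,0,2,0],[0,0,2,0],[0,0,2,0],[0,0,2,0],[0,0,2,0],[0,0,2,0]]'
```

```text
time_s: 80.35
ee_pos: [0.4902, 0.2309, 0.1886]
eef_rot: [-0.118, 3.139, 0.0]
force: [-3.3, -1.5, 6.8]
width: 0.002
grasp_force: 3.6
time_s: 81.6
ee_pos: [0.4902, 0.2309, 0.1873]
eef_rot: [-0.118, 3.139, 0.0]
force: [-5.4, -2.9, 13.4]
width: 0.006
grasp_force: 7.0
```

```bash
python3 -m crank '[[0,0,0.5,0],[0,0,1,0],[0,0,1.5,0],[0,0,1.5,0],[0,0,1.5,0],[0,0,1.5,0],[0,0,1.5,0],[0,0,1.5,0],[0,0,1.5,0],[0,0,1.5,0]]'; python3 -m crank '[[0,0,-5,0],[0,0,-10,0],[0,0,-20,0],[0,0,-30,0],[0,0,-60,0],[0,0,-110,0],[0,-50,-150,0],[50,-110,-150,0],[100,-170,-150,0],[150,-230,-150,0]]'
python3 - <<'E'
from h import *
from scipy.optimize import minimize_scalar
i=read_camera('scene');j=cv2.imread('pics/s3.png')[:,:,::-1]
# lid front edge when open vs shut: is the open-lid region now background?
c,s=np.cos(YS),np.sin(YS)
def W(x,y,z): 
    p=stw(x,y);return [p[0],p[1],z]
for nm,P in(('open',[W(66+t*np.sin(.28),y,.216+t*np.cos(.28)) for t in np.array([60,80,100])*1 for y in(-25,0,25)]),('shut',[W(x,y,.218) for x in(-50,-25,0,25) for y in(-28,0,28)])):
    P=np.array(P)
    if nm=='open': P=np.array([W(66+t*np.sin(.28),y,.216+t*np.cos(.28)/1e3) for t in(60,80,100) for y in(-25,0,25)])
    u=proj('scene',P).round().astype(int);print(nm,'now',i[u[:,1],u[:,0]].sum(1).tolist(),'s3',j[u[:,1],u[:,0]].sum(1).tolist())
print(state()['force'])
E
```

```text
time_s: 82.85
ee_pos: [0.4903, 0.231, 0.1868]
eef_rot: [-0.118, 3.138, 0.001]
force: [-9.2, -3.9, 22.6]
width: 0.007
grasp_force: 11.6
time_s: 84.1
ee_pos: [0.3841, 0.0279, 0.335]
eef_rot: [-0.119, 3.139, -0.0]
force: [1.2, -0.7, 0.9]
width: 0.002
grasp_force: 0.0
open now [345, 531, 535, 532, 534, 535, 533, 533, 534] s3 [277, 219, 231, 410, 232, 240, 363, 215, 223]
shut now [394, 296, 389, 287, 412, 375, 265, 413, 364, 274, 413, 365] s3 [535, 534, 542, 333, 352, 514, 318, 367, 462, 320, 368, 474]
[ 2.49096845 -1.01673458  3.38927276]
```

The lid stays shut. A last check for stray limes, with the arm out of the way.

```bash
python3 -m crank '[[0,-50,0,0],[30,-100,0,0],[60,-150,0,0],[60,-150,0,0],[60,-150,0,0],[60,-150,0,0],[60,-150,0,0],[60,-150,0,0],[60,-150,0,0],[60,-150,0,0]]'
python3 - <<'E'
from h import *
for n in('top','scene'):
    i=cv2.cvtColor(snap(n,n+'9'),cv2.COLOR_RGB2HSV).astype(int)
    z=cv2.imread(f'pics/{n}0.png');z=cv2.cvtColor(z,cv2.COLOR_BGR2HSV).astype(int)
    f=lambda q:((q[...,2]<110)&(q[...,1]>110)&(q[...,0]<25)).astype(np.uint8)
    for nm,q in(('start',z),('now',i)):
        k,_,s,c=cv2.connectedComponentsWithStats(f(q));print(n,nm,[(int(s[t,4]),c[t].round(0).tolist()) for t in range(1,k) if 15<s[t,4]<200])
limes();print(state()['time_s'],state()['force'])
E
```

```text
time_s: 85.4
ee_pos: [0.337, -0.1249, 0.3346]
eef_rot: [0.118, -3.139, -0.0]
force: [-0.4, 0.1, 0.2]
width: 0.005
grasp_force: 0.0
top start [(74, [339.0, 219.0]), (80, [360.0, 222.0]), (75, [336.0, 241.0]), (85, [360.0, 242.0]), (77, [331.0, 261.0]), (84, [357.0, 264.0]), (18, [410.0, 419.0])]
top now [(19, [410.0, 419.0])]
scene start [(27, [213.0, 11.0]), (105, [108.0, 20.0]), (139, [30.0, 44.0]), (37, [1.0, 415.0])]
scene now [(104, [108.0, 20.0]), (31, [66.0, 28.0]), (142, [31.0, 44.0]), (38, [1.0, 415.0])]
68 [ 0.665  -0.4324  0.0185]
302 [ 0.3451 -0.1696  0.0185]
86 [ 0.3368 -0.2892  0.0185]
85.55 [-0.37366705  0.60353024  0.10507048]
```

No stray limes show in either view, the lid is shut and the arm is clear, so I'm handing in.

```bash
python3 -c "
from plant import hand_in
print(hand_in())"
```

```text
the job is handed in; nothing more can be done
None
```

I handed the job in at about 86 s: the hopper is home on the rails, all six limes were dropped into it, and the lid stayed shut after I let go; hand-in gave no verdict.

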